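# Transfer a bottle carrier over the rail stops to the inspection rail

### The arm

A 6-joint arm with a two-finger parallel gripper is mounted at the origin on the work surface. World frame = base frame: x ahead of the robot, y to its left, z up, the work surface at z = 0. Lengths are in m, angles in rad, forces in N, time in s.
With the tool pointing down it reaches from about 0.375 to 0.9 m from the base axis. Payload 3.1 kg.
Tool frame: the origin (TCP) lies midway between the tips of the shut fingers; the grasp point (between the pads) lies 19 mm behind it; x points along the fingers, z is the direction in which the jaws open and shut, and the axes are right-handed (so a half turn about x gives the same grasp; the last joint's range is limited). The gripper opens to 85 mm and grips with 20 to 120 N. Pads are 22 mm wide; open, the fingers measure 114 mm over their backs; the gripper's body (76 mm by 85 mm) begins 54 mm behind the grasp point. The pads swing forward as they close: fully open they stand 13 mm farther back than shut.
Start: joints at [-1.333, 0.527, 1.433, -0, 1.181, -0.178], TCP at [0.253, -0.571, 0.231] pointing down, gripper open.
Joint ranges: [-3.08, 3.08], [-0.75, 2.2], [0.22, 2.44], [-1.43, 4.57], [0, 2.65], [-2.85, 2.85]. Speed limits (rad/s): [2.79, 2.79, 3.14, 3.14, 3.14, 3.14].

### API

Orientations are given as a unit quaternion [x, y, z, w].
In Python, from station import status, snapshot, camera_params, ticket gives the robot as it stands.
- The arm moves only by the tool arm_command, never from a script. Its argument "series" is a list that holds one entry, the list of rows, each a list of 4 numbers: the shift along the tool's x, y, z in mm, then the turn about the tool's x in rad. A call has 1 to 10 rows; each row shifts and turns the commanded pose from where the row before left it, along the tool's axes as they then stand; what a row does not reach is not made up. A row lasts 1/10 s, in which the tool goes at most 50 mm and 8.59 degrees, less where a joint would pass 70% of its speed; a pose out of reach is approached as far as the arm can. A call is refused whole if a number of a shift passes 50 or a number of a turn 0.15, either way. A call with a gripper value outside its range is refused whole. "jaw" is the opening in per cent of the stroke, from 0 (shut) to 100 (fully open), set as the call begins (left out, the last holds). The fingers move at their own pace and stop on an object; "force" is the grip in N (left out, the last holds). Time passes only in rows, so rows that do not move let the fingers close. It gives the time, the measured TCP pose, the force and the opening at its end, in the units of the state.
- status.sense(): the state, without advancing time (a new reading comes with each control period).
- snapshot(name): name is "scene" or "top" or "wrist"; returns the picture (480x640x3 uint8, red, green, blue); there is no depth.
- camera_params(name): a dict with "fovy" (degrees; the focal length in pixels is half the picture's height over the tangent of half this angle, whatever the lens; pixels are square), "cx", "cy" (the principal point, pixels), "extrinsics" (4x4, takes a point from camera to world coordinates); the wrist camera has in their place "mount" (4x4, takes a point from camera to tool coordinates, whose origin is the TCP and whose axes are the tool frame's). Camera axes: x right, y down, z forward; pixel columns grow to the right and rows downward; lengths in m; the calibration is good to about 2 mm. A picture is of the moment at which its call begins: read the wrist's pose just before it. camera_params takes no time and is no camera call.
- ticket.sign_off(): hands the job in, once; it reports no verdict.
The state is a dict: "t": time; "q": joint angles; "qd": joint speeds; "tau": joint torques, N m; "tcp_pos": TCP position; "tool_rot": TCP orientation; "force": force on the tool from outside, world axes, zero at the start; "ft_torque": the same for the moment, N m; "finger_gap": opening from 0.0 (shut) to 1.0 (fully open).
Only numpy, scipy, OpenCV 4.12 (cv2) and the standard library are available. Lean on these libraries where they do the work, as an engineer would, in place of code of your own. Each camera call takes 0.05 s, during which the arm holds its last target. There are 200 camera calls.

### The job

Take the carrier with the yellow-green bottle by its green tab and slide it along its rail until it rests against the yellow end stop, then lift it over the stop and pass it onto the next rail, over that rail's own yellow stop. Let it down on that rail, slide it along until it has pushed the red plunger plate fully in, and leave it hanging there, released. Work gently: never push, pull or press hard on the rails, stops or plunger, and leave the pink-bottle carrier and everything else where it is.

Things in the scene. Friction and masses are not known exactly. Their poses are not given: they have to be found in the camera images.
- lime_grip (a point): Centre of the green grip tab of the carrier with the yellow-green bottle. Tab: upright plate 14 mm along own x (across the rail), 28 mm along own y (along the rail), 48 mm tall, from 28 mm below to 20 mm above this point. Below it hang the eye (see lime_eye) and a cradle 74 (x) x 42 (y) mm with a captive bottle, down to 201 mm below this point. One rigid piece, 0.3 to 0.45 kg.
- lime_eye (a point): Middle of the underside of the eye's top bar, 38 mm below lime_grip; this face rests on the rail. The eye is a closed frame round the rail bar, open only along y: opening 22 mm wide (x), 42 mm high (downward from here), 28 mm long (14 mm each way along y); its top bar is 10 mm thick. It comes off the bar only over the rail's free end.
- rail_a: Loading rail: level steel bar 12 x 12 mm, top 200 mm above the table, rubber-mounted (gives 1 mm per 3 N up or down). Origin: on the table below the outer face of the bar's free end. Own +y runs from the free end along the bar to a post (bar 260 mm long, post the last 26 mm), z up. A carrier resting on the bar against the stop has its tab centre at y = 22 mm, z = 238 mm.
- rail_a_stop (a point): Top centre of rail_a's end stop, a yellow lip 12 mm wide (x), 8 mm thick (y from 0 to 8 mm in rail_a's frame), 14 mm above the bar's top, rubber-backed (gives 1 mm per 4 N along y). To pass, the carrier must be lifted 14 to 30 mm above its resting height (eye top above the lip, eye bottom below the bar).
- rail_b: Next rail; same bar, height, mount and stop; its free end faces rail_a's across a gap of 75 to 110 mm, up to 25 mm aside and 0.12 rad turned. Origin: on the table below its free end's outer face; the bar runs along own -y, 250 mm. Tab centre of a carrier hanging on it: z = 238 mm. A black collar sits round the bar; its place varies and is not measured: find it by feel or eye (see plunger).
- rail_b_stop (a point): Top centre of rail_b's own yellow lip at its free end, same size (y from 0 to -8 mm in rail_b's frame, 14 mm above the bar's top).
- plunger (a joint): Travel (m) of the red plate (40 mm wide, 6 thick, top 9 mm above the bar's top) before rail_b's black collar: 0 out, 0.012 fully in (hard stop). Its face, when out, is between y = -109 and -159 mm in rail_b's frame. A carrier slid along -y pushes it in. Spring only 0.1 to 0.6 N, hardly felt before the hard stop; friction of a carrier resting on the bar holds it in, not a lifted one.
- pink_grip (a point): Centre of the black grip tab of an identical carrier with a pink bottle, hanging on rail_a nearer the post. Leave it.
- bottle0: Loose yellow-green bottle, 60 x 36 mm, 84 mm tall; origin at the middle of its underside. Bystander.
- bottle1: As bottle0. Bystander.
- bottle2: As bottle0. Bystander.
- bottle3: As bottle0. Bystander.
- cap_basket: Cream basket of gold caps, 150 mm across, 50 mm tall; origin at the middle of its underside. Bystander.
- brush: Small brush lying on the table; origin at its underside. Bystander.
Things that resemble listed ones, but are neither listed nor needed, are in the scene too. Leave any orange look-alike of the part that bears lime_grip alone.

How it is judged:
On the way, in this order (a step that is already met when the one before it is completed fails the run):
1. the yellow-green carrier, still hanging on the loading rail, has been slid up against its end stop (within 4 mm, lifted by no more than 8 mm) (z of lime_grip in the frame of rail_a between 0.23 and 0.246 m and x of lime_grip in the frame of rail_a between -0.012 and 0.012 m and y of lime_grip in the frame of rail_a between 0.01 and 0.026 m), for 0.1 s.
2. it hangs on the next rail, behind that rail's stop (z of lime_grip in the frame of rail_b between 0.232 and 0.244 m and x of lime_grip in the frame of rail_b between -0.012 and 0.012 m and y of lime_grip in the frame of rail_b below -0.02 m), for 0.1 s.
At the end, for the whole second after the job is handed in: The yellow-green carrier hangs upright (within 0.12 rad) on the next rail, its tab centre within 6 mm of the resting height and 12 mm of the bar's middle, with the red plunger held in by at least 9 of its 12 mm; the pink carrier is within 20 mm and every bystander within 30 mm of where it was (z of lime_grip in the frame of rail_b between 0.232 and 0.244 m and x of lime_grip in the frame of rail_b between -0.012 and 0.012 m and y of lime_grip in the frame of rail_b below -0.09 m and value of joint plunger above 0.009 m and angle between lime_grip's own z axis and vertical below 0.12 rad and distance of pink_grip from where it was at the start of the episode below 0.02 m and distance of each of bottle0, bottle1, bottle2, bottle3, cap_basket, brush from where it was at the start of the episode below 0.03 m); the robot touches nothing.
It fails at once if anything bears on the loading rail or its stop with more than 25 N (contact force between anything else and rail_a above 25 N).
It fails at once if anything bears on the next rail, its stop, collar or plunger with more than 25 N (contact force between anything else and rail_b above 25 N).
It fails at once if the pink carrier is moved by more than 20 mm (distance of pink_grip from where it was at the start of the episode above 0.02 m).
It fails at once if a bottle, the basket or the brush is moved by more than 30 mm (distance of any of bottle0, bottle1, bottle2, bottle3, cap_basket, brush from where it was at the start of the episode above 0.03 m).
It also fails if it takes over 64 s, if anything falls off the work surface, if the arm or the gripper's body presses on something with over 40 N, if the wrist force passes 120 N, or if a joint passes its speed limit or range.

## Working session

There is one attempt and no reset: what is moved stays moved. The work goes in short steps, Python scripts to look and compute and a tool call to move; the robot and the scene stay as the last step left them, time stands still between calls to the robot, and variables do not carry over. Pictures are saved under pics/ and viewed, about 8 in all and at most 12, crops included, and the job is handed in when it is done.

Besides the shell and the picture viewer there is one more tool, called after ">>>" by a JSON object that holds its "api" and its "payload". arm_command: Moves the arm, as the interface text tells. Its arguments: {"type":"object","properties":{"series":{"type":"array"},"jaw":{"type":"number"},"force":{"type":"number"}},"required":["series"]}

```bash
mkdir -p pics
cat > h.py <<'E'
import numpy as np, cv2
from scipy.spatial.transform import Rotation as R
from station import status, snapshot, camera_params, ticket
def cam(n):
    s=status.sense(); im=snapshot(n); p=camera_params(n)
    if 'mount' in p:
        T=np.eye(4);T[:3,:3]=R.from_quat(s['tool_rot']).as_matrix();T[:3,3]=s['tcp_pos'];E=T@np.array(p['mount'])
    else: E=np.array(p['extrinsics'])
    f=240/np.tan(np.radians(p['fovy'])/2)
    return im,(f,p['cx'],p['cy'],E)
def save(n,im): cv2.imwrite('pics/'+n+'.png',cv2.cvtColor(im,cv2.COLOR_RGB2BGR))
def ray(c,u,v):
    f,cx,cy,E=c; d=E[:3,:3]@np.array([(u-cx)/f,(v-cy)/f,1]); return E[:3,3],d
def onz(c,u,v,z):
    o,d=ray(c,u,v); return o+d*(z-o[2])/d[2]
def proj(c,P):
    f,cx,cy,E=c; q=E[:3,:3].T@(np.array(P)-E[:3,3]); return q[0]/q[2]*f+cx,q[1]/q[2]*f+cy
E
python3 - <<'E'
from h import *
for n in ('top','scene'):
    im,c=cam(n); save(n,im); np.save(n+'.npy',im); print(n,c)
s=status.sense();print(s)
print(R.from_quat(s['tool_rot']).as_matrix().round(3)); print(camera_params('wrist'))
E
```

```text
top (np.float64(572.8006720977374), 333.63101450260154, 238.64570302784452, array([[ 0.01341139, -0.98172938,  0.18980925,  0.17820136],
       [-0.99979   , -0.01022431,  0.01776029, -0.00965768],
       [-0.01549513, -0.19000758, -0.98166034,  1.92093082],
       [ 0.        ,  0.        ,  0.        ,  1.        ]]))
scene (np.float64(505.30480508446055), 322.4215131371139, 240.56298478636091, array([[-0.66236602,  0.60885404, -0.43654096,  1.02521742],
       [ 0.74915219,  0.54333535, -0.37889007,  0.48904857],
       [ 0.00649939, -0.57799953, -0.81601121,  1.14952116],
       [ 0.        ,  0.        ,  0.        ,  1.        ]]))
{'t': 0.1, 'q': array([-1.33251588e+00,  5.28363779e-01,  1.43378562e+00,  6.12053647e-06,
        1.18141338e+00, -1.78509143e-01]), 'qd': array([ 0.00134243, -0.00125472, -0.00230209,  0.00102105, -0.00228606,
       -0.00089351]), 'tau': array([-1.20266245e-04, -4.43304527e+01, -1.78586090e+01, -1.81459541e-04,
        3.86858665e-03, -9.55135022e-06]), 'tcp_pos': array([ 0.25288375, -0.57084168,  0.23043363]), 'tool_rot': array([ 0.38621685,  0.5931319 , -0.38525874,  0.59212059]), 'force': array([-0.29959479,  0.27337923, -0.14231458]), 'ft_torque': array([0.01742676, 0.03037226, 0.03115956]), 'finger_gap': 0.9995515929089773}
[[-0.     0.914  0.405]
 [ 0.002  0.405 -0.914]
 [-1.     0.    -0.002]]
{'fovy': 61.818933114911175, 'cx': 315.69604770501894, 'cy': 235.11910747096533, 'mount': array([[-2.51786802e-04, -2.91664345e-01,  9.56520698e-01,
        -1.42547880e-01],
       [ 5.16617044e-04, -9.56520639e-01, -2.91664191e-01,
         7.37859020e-02],
       [ 9.99999835e-01,  4.20717702e-04,  3.91518044e-04,
         5.06761522e-04],
       [ 0.00000000e+00,  0.00000000e+00,  0.00000000e+00,
         1.00000000e+00]])}
```

View pics/top.png

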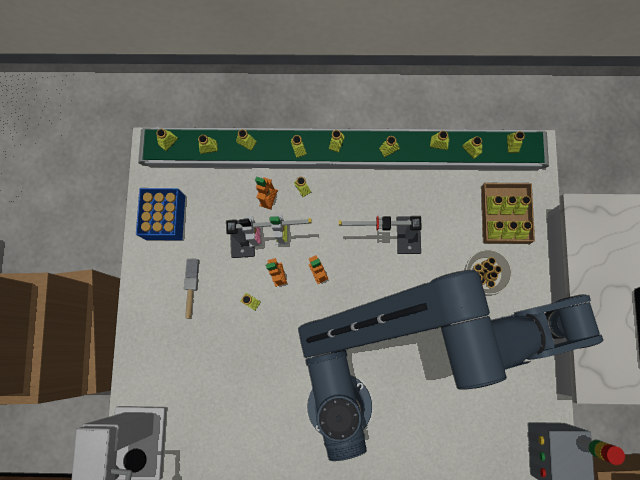

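View pics/scene.png

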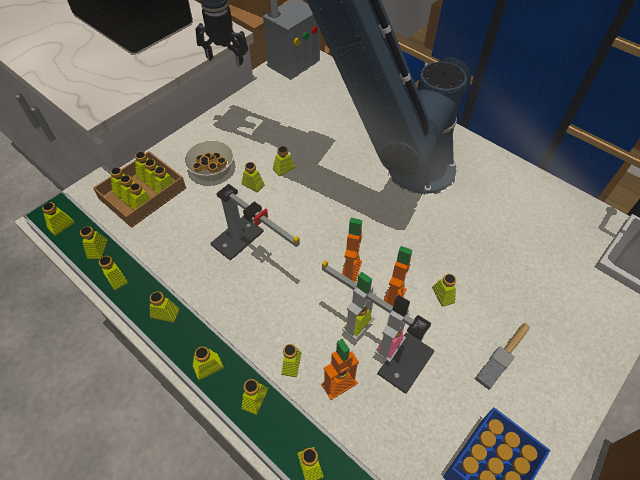

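The top view shows rail A from its post (~245,228) to its yellow stop (~310,221), with the green tab at ~(276,220). Rail B's stop is at ~(340,221), its red plate at ~(378,223) and its post at ~(410,222). The three orange look-alikes stand off the rails.

Run:
```python
from h import *
I={};C={}
for n in ('top','scene'):
    p=camera_params(n); C[n]=(240/np.tan(np.radians(p['fovy'])/2),p['cx'],p['cy'],np.array(p['extrinsics'])); I[n]=np.load(n+'.npy')
def blobs(n,lo,hi,box,amin=4):
    h=cv2.cvtColor(I[n],cv2.COLOR_RGB2HSV); m=cv2.inRange(h,np.array(lo),np.array(hi)); k=np.zeros_like(m); x0,y0,x1,y1=box; k[y0:y1,x0:x1]=m[y0:y1,x0:x1]
    N,_,st,ce=cv2.connectedComponentsWithStats(k)
    return [(ce[i].round(1).tolist(),st[i].tolist()) for i in range(1,N) if st[i][4]>=amin]
tb=(220,205,430,240); sb=(210,180,440,345)
for nm,lo,hi,z in (('yellow',(22,150,120),(29,255,255),.210),('green',(60,120,60),(88,255,255),.25),('red',(0,170,90),(6,255,255),.2)):
    for n,b in (('top',tb),('scene',sb)):
        for ce,st in blobs(n,lo,hi,b): print(nm,n,ce,st,onz(C[n],*ce,z).round(4))
save('z',np.vstack([cv2.resize(I['top'][200:260,220:430],None,fx=3.6,fy=3.6,interpolation=cv2.INTER_CUBIC),cv2.resize(I['scene'][170:350,200:440],(756,567)[:2],interpolation=cv2.INTER_CUBIC)[:370]]))
```

```text
yellow top [309.6, 219.7] [309, 218, 2, 4, 7] [0.5674 0.0957 0.21  ]
yellow top [339.5, 222.0] [339, 221, 2, 3, 6] [0.5611 0.004  0.21  ]
yellow scene [296.0, 238.0] [294, 236, 5, 5, 17] [0.5574 0.003  0.21  ]
yellow scene [324.5, 262.5] [322, 260, 6, 6, 18] [0.5641 0.0956 0.21  ]
green top [274.1, 218.6] [270, 217, 9, 5, 38] [0.5606 0.1998 0.25  ]
green scene [355.3, 220.9] [350, 218, 12, 7, 54] [0.4543 0.0906 0.25  ]
green scene [353.0, 231.8] [349, 227, 11, 8, 22] [0.4812 0.1061 0.25  ]
green scene [405.1, 250.0] [399, 246, 13, 9, 59] [0.444  0.2209 0.25  ]
green scene [398.0, 255.5] [398, 254, 1, 4, 4] [0.4657 0.218  0.25  ]
green scene [399.9, 261.1] [397, 259, 8, 5, 10] [0.4745 0.2295 0.25  ]
green scene [364.2, 277.3] [358, 272, 14, 11, 74] [0.5563 0.198  0.25  ]
green scene [215.0, 339.4] [210, 330, 16, 15, 121] [0.8544 0.0715 0.25  ]
green scene [340.8, 342.3] [337, 339, 9, 6, 34] [0.699  0.2553 0.25  ]
red top [377.4, 223.0] [377, 217, 2, 12, 20] [ 0.5613 -0.1124  0.2   ]
red scene [258.5, 217.2] [254, 209, 13, 17, 55] [ 0.5675 -0.1104  0.2   ]
red scene [265.2, 214.2] [264, 213, 3, 3, 6] [ 0.5505 -0.1049  0.2   ]
```

View pics/z.png

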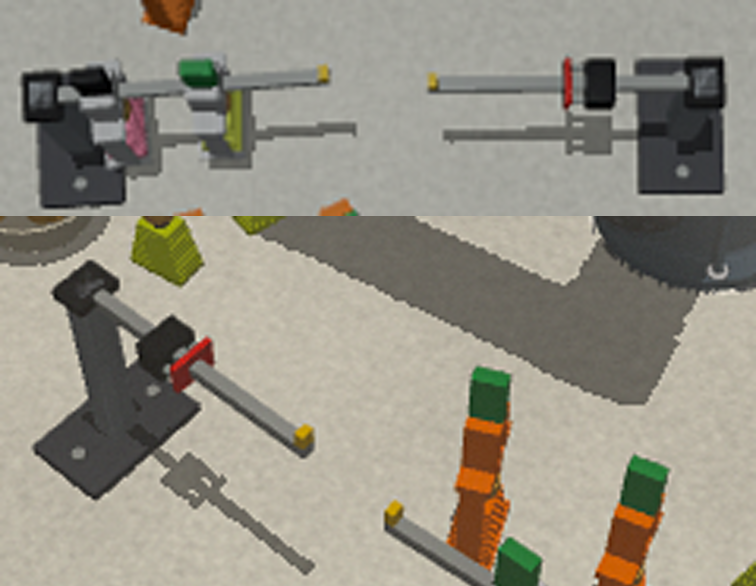

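The crop shows the red plate just ahead of the black collar on rail B, and the lime and pink carriers on rail A. I'll lift and turn first, then go above rail A.

>>> {"api": "arm_command", "payload": {"series": [[[-15, 0, 0, -0.123], [-15, 0, 0, -0.123], [-15, 0, 0, -0.123], [-15, 0, 0, -0.123], [-15, 0, 0, -0.123], [-15, 0, 0, -0.123], [-15, 0, 0, -0.123], [-15, 0, 0, -0.123], [-15, 0, 0, -0.123], [-15, 0, 0, -0.123]]], "jaw": 100, "force": 40}}

```text
t: 1.1
tcp_pos: [0.2529, -0.5711, 0.3813]
tool_rot: [-0.028, 0.707, 0.029, 0.706]
force: [-0.5, -0.7, 0.5]
finger_gap: 0.996
```

>>> {"api": "arm_command", "payload": {"series": [[[0, 44, 23, 0], [0, 44, 23, 0], [0, 44, 23, 0], [0, 44, 23, 0], [0, 44, 23, 0], [0, 44, 23, 0], [0, 44, 23, 0], [0, 44, 23, 0]]]}}

```text
t: 1.9
tcp_pos: [0.4099, -0.2044, 0.3811]
tool_rot: [-0.027, 0.707, 0.027, 0.707]
force: [0.9, 0.1, -0.0]
finger_gap: 1.0
```

>>> {"api": "arm_command", "payload": {"series": [[[0, 44, 23, 0], [0, 44, 23, 0], [0, 44, 23, 0], [0, 44, 23, 0], [0, 44, 23, 0], [0, 44, 23, 0], [0, 44, 22, 0], [0, 44, 22, 0], [0, 0, 0, 0], [0, 0, 0, 0]]]}}

```text
t: 2.9
tcp_pos: [0.5641, 0.1592, 0.3803]
tool_rot: [-0.028, 0.707, 0.028, 0.706]
force: [0.1, -1.4, 0.2]
finger_gap: 1.002
```

Run:
```python
from h import *
im,c=cam('wrist'); save('w1',im); np.savez('w1.npz',im=im,E=c[3],f=c[:3])
s=status.sense();print(s['t'],s['tcp_pos'],s['q'].round(3),R.from_quat(s['tool_rot']).as_matrix().round(3),s['force'])
```

```text
2.95 [0.56391798 0.15810414 0.3805503 ] [ 8.300e-02  3.410e-01  1.326e+00 -1.000e-03  1.477e+00  6.000e-03] [[-0.002 -0.077  0.997]
 [-0.001  0.997  0.077]
 [-1.    -0.001 -0.002]] [-0.67401767 -0.05107317 -0.73710218]
```

View pics/w1.png

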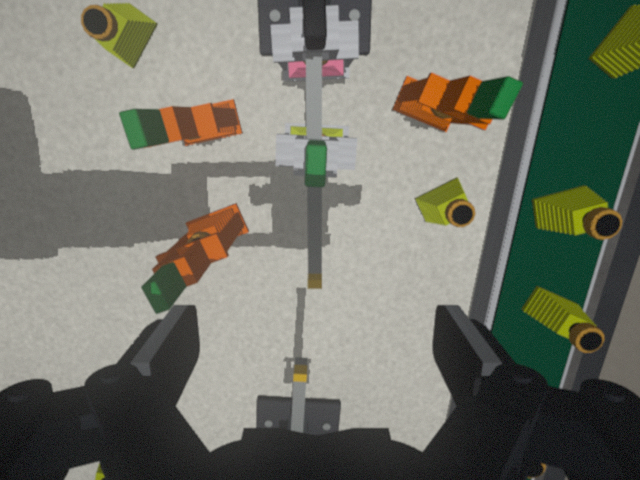

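Wrist view: rail A runs vertically at column ~314, the green tab at (316,160), lip A at (315,282), lip B at (300,372). No obstruction around the tab.

```bash
cat >> h.py <<'E'
def blob(im,lo,hi,box,amin=15):
    h=cv2.cvtColor(im,cv2.COLOR_RGB2HSV); m=cv2.inRange(h,np.array(lo),np.array(hi)); k=np.zeros_like(m); x0,y0,x1,y1=box; k[y0:y1,x0:x1]=m[y0:y1,x0:x1]
    N,_,st,ce=cv2.connectedComponentsWithStats(k)
    return [(ce[i].round(1),st[i]) for i in range(1,N) if st[i][4]>=amin]
Y=((15,110,50),(29,255,255)); G=((60,90,40),(88,255,255)); RD=((0,170,60),(6,255,255))
E
python3 - <<'E'
from h import *
d=np.load('w1.npz'); im=d['im']; c=(*d['f'],d['E'])
for nm,col,box in (('green',G,(290,120,340,200)),('yA',Y,(295,262,335,300)),('yB',Y,(280,345,320,395))):
    for ce,st in blob(im,*col,box):
        x,y,w,h,a=st; print(nm,ce,st)
        for z in (.2,.214,.258): print('  z',z,'mid-top',onz(c,x+w/2-.5,y-.5,z).round(4)[:2],'mid-bot',onz(c,x+w/2-.5,y+h-.5,z).round(4)[:2], 'w',(onz(c,x+w,y,z)-onz(c,x,y,z))[:2].round(4))
g=cv2.cvtColor(im,cv2.COLOR_RGB2HSV)
for r in (95,115,200,230,260,400,420): print(r,g[r,285:345,1].tolist() if r>350 else '', g[r,300:330,2].tolist())
E
```

```text
green [315.5 159.8] [306 144  20  33 588]
  z 0.2 mid-top [0.5592 0.2094] mid-bot [0.5613 0.1835] w [0.0157 0.0012]
  z 0.214 mid-top [0.5592 0.2105] mid-bot [0.5611 0.1857] w [0.015  0.0012]
  z 0.258 mid-top [0.559  0.2136] mid-bot [0.5607 0.1924] w [0.0129 0.001 ]
yA [314.9 282. ] [309 275  12  13 107]
  z 0.2 mid-top [0.5671 0.0986] mid-bot [0.5681 0.0863] w [0.0104 0.0008]
  z 0.214 mid-top [0.5667 0.1044] mid-bot [0.5676 0.0927] w [0.0099 0.0008]
  z 0.258 mid-top [0.5655 0.1227] mid-bot [0.5663 0.1126] w [0.0085 0.0007]
yB [299.8 374.8] [293 366  14  16 163]
  z 0.2 mid-top [0.5603 0.006 ] mid-bot [ 0.5615 -0.0116] w [0.0131 0.0011]
  z 0.214 mid-top [0.5602 0.0158] mid-bot [ 0.5613 -0.001 ] w [0.0125 0.001 ]
  z 0.258 mid-top [0.5599 0.0467] mid-bot [0.5609 0.0323] w [0.0107 0.0009]
95  [186, 188, 186, 176, 140, 124, 137, 151, 154, 149, 151, 151, 148, 153, 150, 150, 149, 149, 153, 150, 149, 164, 176, 178, 181, 179, 179, 179, 180, 180]
115  [188, 189, 187, 176, 139, 122, 132, 148, 150, 147, 148, 149, 151, 149, 152, 150, 150, 150, 150, 149, 152, 160, 173, 178, 177, 178, 180, 17
[... 415 characters left out ...]
180, 182, 182, 179, 179]
400 [8, 11, 11, 0, 4, 11, 7, 8, 6, 8, 0, 8, 4, 8, 6, 2, 2, 8, 4, 9, 6, 23, 8, 9, 4, 4, 9, 13, 13, 4, 4, 13, 17, 4, 4, 12, 12, 16, 23, 8, 16, 4, 19, 12, 12, 12, 18, 11, 11, 8, 26, 11, 15, 11, 11, 17, 14, 14, 17, 16] [132, 132, 136, 131, 120, 88, 66, 61, 60, 61, 62, 59, 60, 59, 62, 58, 61, 59, 61, 62, 62, 62, 64, 67, 63, 62, 65, 66, 66, 64]
420 [11, 16, 9, 15, 7, 10, 5, 4, 4, 6, 2, 8, 4, 4, 8, 6, 2, 4, 5, 9, 14, 18, 18, 14, 7, 17, 7, 11, 3, 10, 7, 11, 14, 7, 18, 10, 7, 4, 22, 20, 7, 7, 7, 11, 7, 3, 0, 20, 4, 3, 3, 7, 7, 3, 15, 14, 16, 12, 15, 16] [129, 130, 127, 108, 85, 74, 71, 72, 73, 73, 73, 74, 72, 73, 76, 74, 71, 75, 72, 69, 73, 69, 72, 71, 77, 71, 75, 72, 72, 77]
```

>>> {"api": "arm_command", "payload": {"series": [[[0, 21, 0, 0], [0, 21, -1, 0], [30, 0, 0, 0], [30, 0, 0, 0], [30, 0, 0, 0], [30, 0, 0, 0], [20, 0, 0, 0], [19, 0, 0, 0], [0, 0, 0, 0], [0, 0, 0, 0]]]}}

```text
t: 3.95
tcp_pos: [0.5604, 0.1987, 0.2227]
tool_rot: [-0.026, 0.707, 0.026, 0.707]
force: [0.4, -0.5, -0.2]
finger_gap: 0.998
```

Run:
```python
from h import *
im,c=cam('wrist'); save('w2',im)
s=status.sense();print(s['t'],s['tcp_pos'],s['force'])
```

```text
4.0 [0.56103783 0.19909103 0.22350072] [0.03109891 0.4090546  0.40708747]
```

View pics/w2.png

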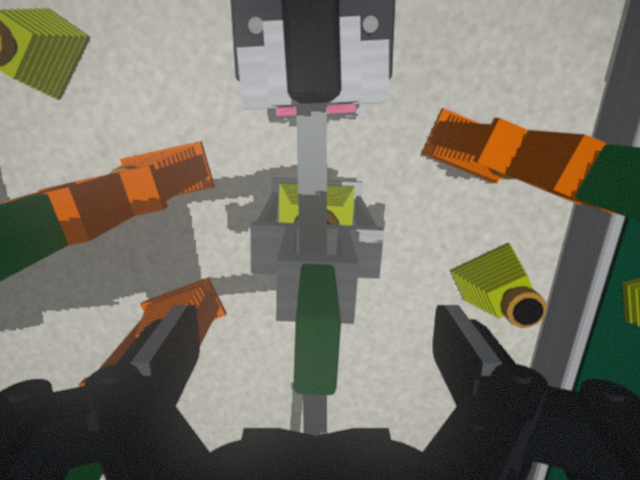

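The tab sits centred between the open fingers (columns 296–338, tips at ~195 and ~437). Closing gently.

>>> {"api": "arm_command", "payload": {"series": [[[0, 0, 0, 0], [0, 0, 0, 0], [0, 0, 0, 0], [0, 0, 0, 0], [0, 0, 0, 0], [0, 0, 0, 0], [0, 0, 0, 0], [0, 0, 0, 0]]], "jaw": 0, "force": 40}}

```text
t: 4.8
tcp_pos: [0.5604, 0.2002, 0.2224]
tool_rot: [-0.027, 0.707, 0.027, 0.707]
force: [0.9, 0.5, 0.9]
finger_gap: 0.158
```

>>> {"api": "arm_command", "payload": {"series": [[[-1, 0, 0, 0], [-1, 0, 0, 0], [-1, 0, 0, 0], [0, 0, 0, 0], [0, 0, 0, 0], [0, 0, 0, 0]]]}}

```text
t: 5.4
tcp_pos: [0.5601, 0.2, 0.2249]
tool_rot: [-0.027, 0.707, 0.027, 0.706]
force: [0.3, 0.7, -4.2]
finger_gap: 0.155
```

Gripped, and the weight is on the tool. Sliding toward the stop.

>>> {"api": "arm_command", "payload": {"series": [[[0, -12, 0, 0], [0, -12, 0, 0], [0, -12, 0, 0], [0, -12, 0, 0], [0, -12, 0, 0], [0, -10, 0, 0], [0, -6, 0, 0], [0, -2, 0, 0], [0, 0, 0, 0]]]}}

```text
t: 6.3
tcp_pos: [0.5663, 0.1222, 0.2253]
tool_rot: [-0.027, 0.707, 0.027, 0.707]
force: [0.7, 0.2, -3.6]
finger_gap: 0.158
```

>>> {"api": "arm_command", "payload": {"series": [[[0, -1, 0, 0], [0, -1, 0, 0], [0, -1, 0, 0], [0, -1, 0, 0], [0, 0, 0, 0]]]}}

```text
t: 6.8
tcp_pos: [0.5666, 0.1184, 0.2253]
tool_rot: [-0.027, 0.707, 0.027, 0.707]
force: [-0.6, 0.2, -4.5]
finger_gap: 0.156
```

>>> {"api": "arm_command", "payload": {"series": [[[0, -1, 0, 0], [0, -1, 0, 0], [0, -1, 0, 0], [0, 0, 0, 0]]]}}

```text
t: 7.2
tcp_pos: [0.5668, 0.1152, 0.2253]
tool_rot: [-0.027, 0.707, 0.027, 0.707]
force: [-0.3, 0.6, -4.0]
finger_gap: 0.158
```

>>> {"api": "arm_command", "payload": {"series": [[[0, -1, 0, 0], [0, -1, 0, 0], [0, 0, 0, 0], [0, 0, 0, 0]]]}}

```text
t: 7.6
tcp_pos: [0.5669, 0.1139, 0.2253]
tool_rot: [-0.026, 0.707, 0.027, 0.707]
force: [-0.1, 2.8, -3.2]
finger_gap: 0.159
```

>>> {"api": "arm_command", "payload": {"series": [[[0, -1, 0, 0], [0, -1, 0, 0], [0, 0, 0, 0], [0, 0, 0, 0]]]}}

```text
t: 8.0
tcp_pos: [0.567, 0.1129, 0.2253]
tool_rot: [-0.026, 0.707, 0.028, 0.707]
force: [0.5, 6.5, -4.2]
finger_gap: 0.158
```

Contact was felt at y≈0.1136, as predicted, with 6.5 N on the stop. Next I'll fit both bars' axes from the stored pictures.

Run:
```python
from h import *
p=camera_params('top'); c=(240/np.tan(np.radians(p['fovy'])/2),p['cx'],p['cy'],np.array(p['extrinsics'])); im=np.load('top.npy')
g=cv2.cvtColor(im,cv2.COLOR_RGB2GRAY).astype(float)
for nm,cols,r in (('A',list(range(285,308)),221),('B',list(range(343,374))+list(range(393,396)),223)):
    P=[]
    for u in cols:
        w=g[r-7:r+8,u]; b=np.median(np.r_[w[:3],w[-3:]]); d=np.abs(w-b); d[d<12]=0
        if d.sum()>0: P.append(onz(c,u,(d*np.arange(r-7,r+8)).sum()/d.sum(),.197))
    P=np.array(P); k=np.polyfit(P[:,1],P[:,0],1); print(nm,k,'res',np.std(P[:,0]-np.polyval(k,P[:,1])),len(P))
    for y in (.2,.1136,.0917,.0077,-.0142,-.1): print(y,np.polyval(k,y).round(4))
d=np.load('w1.npz'); im=d['im']; c=(*d['f'],d['E']); g=cv2.cvtColor(im,cv2.COLOR_RGB2GRAY).astype(int)
for r in (386,390,395,400,405,415,425): print(r,g[r,286:312].tolist(),onz(c,299,r,.2).round(4)[:2])
# plate edges in top
p=camera_params('top'); c=(240/np.tan(np.radians(p['fovy'])/2),p['cx'],p['cy'],np.array(p['extrinsics']))
for v in (218,228): print(onz(c,377.4,v,.2))
```

```text
A [0.01129201 0.56158147] res 0.0019391851113884373 23
0.2 0.5638
0.1136 0.5629
0.0917 0.5626
0.0077 0.5617
-0.0142 0.5614
-0.1 0.5605
B [-0.01510561  0.55906895] res 0.0002483189395009123 34
0.2 0.556
0.1136 0.5574
0.0917 0.5577
0.0077 0.559
-0.0142 0.5593
-0.1 0.5606
386 [175, 173, 174, 176, 176, 167, 135, 129, 131, 132, 134, 133, 135, 134, 132, 134, 133, 135, 136, 147, 166, 174, 173, 171, 174, 173] [ 0.5613 -0.0166]
390 [173, 174, 173, 172, 179, 165, 137, 127, 135, 131, 135, 136, 135, 131, 133, 130, 134, 130, 136, 154, 167, 171, 168, 165, 165, 168] [ 0.5616 -0.0211]
395 [168, 169, 169, 170, 166, 135, 121, 125, 134, 132, 130, 131, 134, 133, 130, 131, 131, 135, 138, 157, 169, 173, 170, 174, 174, 167] [ 0.562  -0.0268]
400 [66, 65, 62, 65, 67, 73, 100, 128, 132, 130, 132, 129, 133, 130, 132, 132, 134, 130, 119, 87, 65, 60, 59, 61, 61, 58] [ 0.5624 -0.0325]
405 [73, 74, 76, 75, 67, 79, 111, 125, 130, 130, 128, 131, 129, 129, 131, 130, 129, 128, 110, 83, 77, 76, 76, 76, 78, 78] [ 0.5628 -0.0383]
415 [70, 72, 71, 70, 71, 90, 115, 127, 127, 129, 132, 128, 127, 130, 130, 127, 127, 116, 89, 71, 73, 70, 75, 73, 73, 71] [ 0.5636 -0.05  ]
425 [58, 62, 64, 67, 82, 113, 127, 125, 123, 127, 127, 125, 127, 125, 126, 129, 122, 94, 78, 67, 67, 62, 66, 68, 70, 65] [ 0.5644 -0.0619]
[ 0.57708333 -0.11239802  0.2       ]
[ 0.54561394 -0.11236368  0.2       ]
```

>>> {"api": "arm_command", "payload": {"series": [[[0, 1, 0, 0], [-2, 2, 0, 0], [-5, 0, 0, 0], [-5, 0, 0, 0], [-5, 0, 0, 0], [-2, 0, 0, 0], [0, 0, 0, 0], [0, 0, 0, 0]]]}}

```text
t: 8.8
tcp_pos: [0.5669, 0.114, 0.2445]
tool_rot: [-0.027, 0.707, 0.027, 0.707]
force: [0.0, 0.2, -3.6]
finger_gap: 0.156
```

>>> {"api": "arm_command", "payload": {"series": [[[0, -5, 0, 0], [0, -10, 0, 0], [0, -10, 0, 0], [0, -10, 0, 0], [0, -10, 0, 0], [0, -10, 0, 0], [0, -7, 0, 0], [0, -3, 0, 0], [0, 0, 0, 0], [0, 0, 0, 0]]]}}

```text
t: 9.8
tcp_pos: [0.5717, 0.0498, 0.2443]
tool_rot: [-0.027, 0.707, 0.027, 0.707]
force: [-0.9, 0.4, -3.2]
finger_gap: 0.161
```

>>> {"api": "arm_command", "payload": {"series": [[[0, 0, -3, 0.02], [0, 0, -4, 0.02], [0, 0, -4, 0.019], [0, 0, -1, 0], [0, 0, 0, 0], [0, 0, 0, 0]]]}}

```text
t: 10.4
tcp_pos: [0.56, 0.049, 0.2444]
tool_rot: [-0.006, 0.707, 0.006, 0.707]
force: [-0.1, 0.2, -3.5]
finger_gap: 0.157
```

Run:
```python
from h import *
im,c=cam('scene'); im2,c2=cam('top')
s=status.sense();print(s['t'],s['tcp_pos'],R.from_quat(s['tool_rot']).as_matrix().round(3)[:,2],s['force'])
save('s2',np.vstack([cv2.resize(im2[195:250,290:430],(756,297),interpolation=cv2.INTER_CUBIC),cv2.resize(im[170:330,210:410],(375,300),interpolation=cv2.INTER_CUBIC) @ np.eye(3) if 0 else cv2.resize(im[180:275,210:450],(756,299),interpolation=cv2.INTER_CUBIC)]))
```

```text
10.5 [0.56005046 0.04890655 0.24438265] [1.    0.017 0.   ] [ 0.0275509  -0.37335637 -4.38250223]
```

View pics/s2.png

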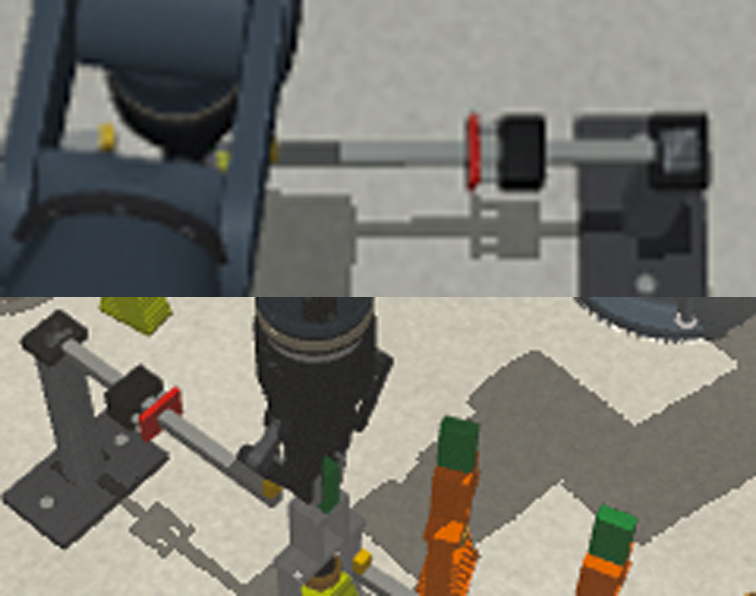

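The crop shows the carrier hanging upright in the gap, clear of both lips, and lined up with rail B. Moving it over stop B.

>>> {"api": "arm_command", "payload": {"series": [[[0, -5, 0, 0], [0, -10, -1, 0], [0, -10, 0, 0], [0, -5, 0, 0], [0, -5, 0, 0], [0, 0, 0, 0]]]}}

```text
t: 11.1
tcp_pos: [0.5596, 0.0129, 0.2443]
tool_rot: [-0.006, 0.707, 0.006, 0.707]
force: [0.8, 0.8, -4.2]
finger_gap: 0.159
```

>>> {"api": "arm_command", "payload": {"series": [[[0, -5, 0, 0], [0, -8, 0, 0], [0, -10, 0, 0], [0, -10, 0, 0], [0, -8, 0, 0], [0, 0, 0, 0]]]}}

```text
t: 11.7
tcp_pos: [0.5604, -0.0286, 0.2443]
tool_rot: [-0.006, 0.707, 0.005, 0.707]
force: [0.6, 0.2, -4.7]
finger_gap: 0.161
```

>>> {"api": "arm_command", "payload": {"series": [[[4, 0, 0, 0], [5, 0, 0, 0], [5, 0, 0, 0], [3, 0, 0, 0], [2, 0, 0, 0], [1, 0, 0, 0], [0, 0, 0, 0], [0, 0, 0, 0]]]}}

```text
t: 12.5
tcp_pos: [0.5603, -0.0271, 0.2244]
tool_rot: [-0.006, 0.707, 0.006, 0.707]
force: [-0.3, 0.0, -4.4]
finger_gap: 0.158
```

>>> {"api": "arm_command", "payload": {"series": [[[1, 0, 0, 0], [1, 0, 0, 0], [0, 0, 0, 0], [0, 0, 0, 0]]]}}

```text
t: 12.9
tcp_pos: [0.5603, -0.0271, 0.2225]
tool_rot: [-0.006, 0.707, 0.006, 0.707]
force: [1.0, -0.4, -3.1]
finger_gap: 0.16
```

>>> {"api": "arm_command", "payload": {"series": [[[0, -6, 0, 0], [0, -10, 0, 0], [0, -10, 0, 0], [0, -10, 0, 0], [0, -10, 0, 0], [0, -6, 0, 0], [0, -2, 0, 0], [0, 0, 0, 0]]]}}

```text
t: 13.7
tcp_pos: [0.5611, -0.0819, 0.2223]
tool_rot: [-0.006, 0.707, 0.006, 0.707]
force: [-1.0, -0.8, -3.0]
finger_gap: 0.155
```

>>> {"api": "arm_command", "payload": {"series": [[[0, -2, 0, 0], [0, -2, 0, 0], [0, -2, 0, 0], [0, -2, 0, 0], [0, -2, 0, 0], [0, 0, 0, 0], [0, 0, 0, 0]]]}}

```text
t: 14.4
tcp_pos: [0.5612, -0.0915, 0.2223]
tool_rot: [-0.006, 0.707, 0.006, 0.707]
force: [0.1, -0.1, -3.1]
finger_gap: 0.16
```

>>> {"api": "arm_command", "payload": {"series": [[[0, -1, 0, 0], [0, -1, 0, 0], [0, -1, 0, 0], [0, -1, 0, 0], [0, 0, 0, 0], [0, 0, 0, 0]]]}}

```text
t: 15.0
tcp_pos: [0.5613, -0.0952, 0.2223]
tool_rot: [-0.006, 0.707, 0.006, 0.707]
force: [0.4, -0.5, -1.9]
finger_gap: 0.161
```

>>> {"api": "arm_command", "payload": {"series": [[[0, -1, 0, 0], [0, -1, 0, 0], [0, -1, 0, 0], [0, -1, 0, 0], [0, 0, 0, 0], [0, 0, 0, 0]]]}}

```text
t: 15.6
tcp_pos: [0.5613, -0.0993, 0.2223]
tool_rot: [-0.006, 0.707, 0.006, 0.707]
force: [-0.3, 1.3, -2.3]
finger_gap: 0.159
```

>>> {"api": "arm_command", "payload": {"series": [[[0, -1, 0, 0], [0, -1, 0, 0], [0, 0, 0, 0], [0, 0, 0, 0]]]}}

```text
t: 16.0
tcp_pos: [0.5614, -0.1012, 0.2223]
tool_rot: [-0.006, 0.707, 0.006, 0.707]
force: [-0.5, 1.2, -2.5]
finger_gap: 0.157
```

>>> {"api": "arm_command", "payload": {"series": [[[0, -1, 0, 0], [0, -1, 0, 0], [0, 0, 0, 0], [0, 0, 0, 0]]]}}

```text
t: 16.4
tcp_pos: [0.5614, -0.1032, 0.2223]
tool_rot: [-0.006, 0.707, 0.006, 0.707]
force: [-0.1, 0.8, -3.0]
finger_gap: 0.16
```

>>> {"api": "arm_command", "payload": {"series": [[[0, -1, 0, 0], [0, -1, 0, 0], [0, 0, 0, 0], [0, 0, 0, 0]]]}}

```text
t: 16.8
tcp_pos: [0.5614, -0.1052, 0.2223]
tool_rot: [-0.006, 0.707, 0.006, 0.707]
force: [-0.4, 1.9, -2.4]
finger_gap: 0.158
```

>>> {"api": "arm_command", "payload": {"series": [[[0, -1, 0, 0], [0, 0, 0, 0], [0, 0, 0, 0]]]}}

```text
t: 17.1
tcp_pos: [0.5615, -0.1061, 0.2223]
tool_rot: [-0.006, 0.707, 0.006, 0.707]
force: [0.7, 1.2, -2.2]
finger_gap: 0.158
```

>>> {"api": "arm_command", "payload": {"series": [[[0, -1, 0, 0], [0, 0, 0, 0], [0, 0, 0, 0]]]}}

```text
t: 17.4
tcp_pos: [0.5614, -0.1066, 0.2223]
tool_rot: [-0.006, 0.707, 0.006, 0.707]
force: [-0.8, 2.7, -2.9]
finger_gap: 0.159
```

>>> {"api": "arm_command", "payload": {"series": [[[0, -1, 0, 0], [0, 0, 0, 0], [0, 0, 0, 0]]]}}

```text
t: 17.7
tcp_pos: [0.5615, -0.1073, 0.2222]
tool_rot: [-0.005, 0.707, 0.007, 0.707]
force: [0.5, 5.0, -2.5]
finger_gap: 0.156
```

Run:
```python
from h import *
im,c=cam('scene'); im2,c2=cam('top')
s=status.sense();print(s['t'],s['tcp_pos'],s['force'])
save('s3',np.vstack([cv2.resize(im2[200:250,330:430],(700,350),interpolation=cv2.INTER_CUBIC)[:240],cv2.resize(im[180:265,210:385],(700,340),interpolation=cv2.INTER_CUBIC)]))
```

```text
17.8 [ 0.56143869 -0.10724216  0.22221831] [ 0.29422095  5.63601146 -2.807725  ]
```

View pics/s3.png

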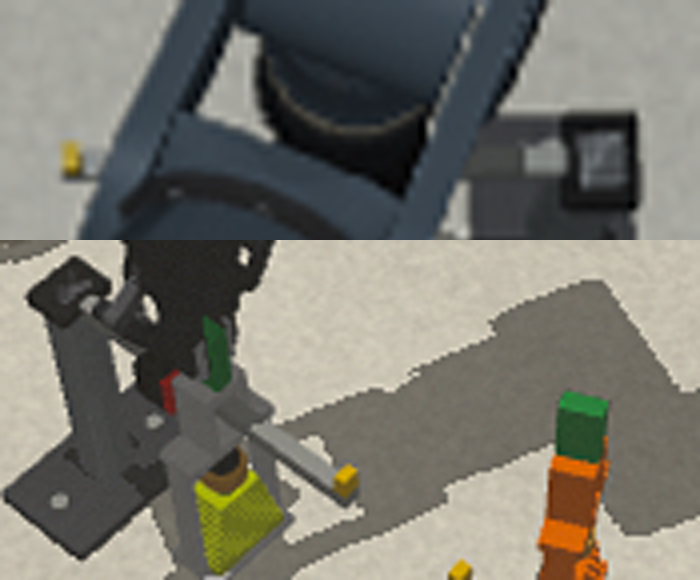

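The carrier is against the plate, and the reaction has risen to 5.6 N at the hard stop. Now let the weight down and release.

>>> {"api": "arm_command", "payload": {"series": [[[0.8, 0, 0, 0], [0.7, 0, 0, 0], [0, 0, 0, 0], [0, 0, 0, 0]]]}}

```text
t: 18.2
tcp_pos: [0.5614, -0.1072, 0.2213]
tool_rot: [-0.005, 0.707, 0.007, 0.707]
force: [0.1, 5.5, 0.8]
finger_gap: 0.157
```

>>> {"api": "arm_command", "payload": {"series": [[[0, 0, 0, 0], [0, 0, 0, 0], [0, 0, 0, 0], [0, 0, 0, 0], [0, 0, 0, 0], [0, 0, 0, 0]]], "jaw": 60}}

```text
t: 18.8
tcp_pos: [0.5616, -0.1083, 0.2208]
tool_rot: [-0.006, 0.707, 0.006, 0.707]
force: [-0.9, 0.3, 0.1]
finger_gap: 0.603
```

>>> {"api": "arm_command", "payload": {"series": [[[-10, 0, 0, 0], [-20, 0, 0, 0], [-20, 0, 0, 0], [-25, 0, 0, 0], [-25, 0, 0, 0], [-30, 0, 0, 0], [-20, 0, 0, 0], [0, 0, 0, 0], [0, 0, 0, 0]]]}}

```text
t: 19.7
tcp_pos: [0.5612, -0.108, 0.371]
tool_rot: [-0.006, 0.707, 0.006, 0.707]
force: [-0.4, 0.3, -0.8]
finger_gap: 0.599
```

Run:
```python
from h import *
im,c=cam('wrist'); im2,_=cam('scene')
np.savez('w3.npz',im=im,E=c[3],f=c[:3]); s=status.sense();print(s['t'],s['tcp_pos'],s['force'])
save('w3',np.hstack([cv2.resize(im,(480,360)),cv2.resize(im2[170:270,210:300],(320,360),interpolation=cv2.INTER_CUBIC)]))
```

```text
19.8 [ 0.56062052 -0.10773125  0.36932179] [-0.01326421  0.55032781  0.23280645]
```

View pics/w3.png

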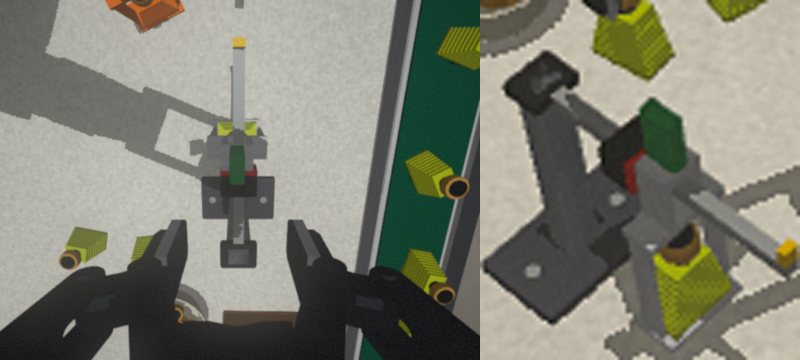

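The carrier is released and hangs upright on rail B, with the plate pressed close to the collar (tab ~(237,165), plate ~(237,172) in the left view). I'll clear the arm for a measured check from the top camera.

>>> {"api": "arm_command", "payload": {"series": [[[0, 20, 0, 0], [0, 40, 0, 0], [0, 45, 0, 0], [0, 45, 0, 0], [0, 45, 0, 0], [0, 45, 0, 0], [0, 30, 0, 0], [0, 10, 0, 0], [0, 0, 0, 0]]]}}

```text
t: 20.7
tcp_pos: [0.556, 0.1729, 0.3693]
tool_rot: [-0.007, 0.708, 0.007, 0.706]
force: [0.3, 0.6, -0.2]
finger_gap: 0.598
```

Run:
```python
from h import *
im,c=cam('top'); old=np.load('top.npy')
for n,i in (('old',old),('new',im)):
    for nm,col in (('red',((0,150,60),(8,255,255))),('green',G),('Y',Y)):
        for ce,st in blob(i,*col,(335,200,425,240),4): print(n,nm,ce,st,onz(c,*ce,.258 if nm=='green' else .205).round(4))
    g=cv2.cvtColor(i,cv2.COLOR_RGB2GRAY); print(n,g[219,370:398].tolist(),g[228,370:398].tolist())
save('t3',np.vstack([cv2.resize(i[200:240,330:430],(750,300),interpolation=cv2.INTER_CUBIC) for i in (old,im)]))
```

```text
old red [377.4 223.2] [377 217   2  13  23] [ 0.5596 -0.1121  0.205 ]
old Y [339.7 222.3] [339 220   3   5  10] [0.5613 0.0035 0.205 ]
old [167, 168, 166, 165, 167, 171, 88, 71, 54, 100, 103, 107, 39, 24, 28, 28, 28, 28, 27, 25, 7, 168, 166, 164, 164, 172, 84, 53] [164, 160, 161, 161, 167, 175, 91, 57, 48, 103, 105, 110, 50, 13, 14, 12, 16, 16, 13, 9, 40, 163, 170, 161, 161, 164, 139, 66]
new red [381.6 223.8] [381 217   2  13  19] [ 0.5578 -0.1249  0.205 ]
new green [376.1 220.9] [372 217   9   8  62] [ 0.5548 -0.1051  0.258 ]
new Y [339.7 222.3] [339 220   3   5  10] [0.5613 0.0035 0.205 ]
new Y [369.7 228.6] [369 226   2   6   7] [ 0.5424 -0.0885  0.205 ]
new [150, 125, 74, 92, 95, 94, 94, 93, 94, 93, 94, 81, 47, 29, 28, 29, 30, 28, 28, 24, 7, 169, 167, 166, 165, 173, 84, 53] [93, 96, 109, 110, 107, 109, 107, 110, 112, 109, 95, 73, 47, 24, 17, 18, 16, 17, 17, 13, 40, 169, 171, 162, 163, 166, 140, 68]
```

View pics/t3.png

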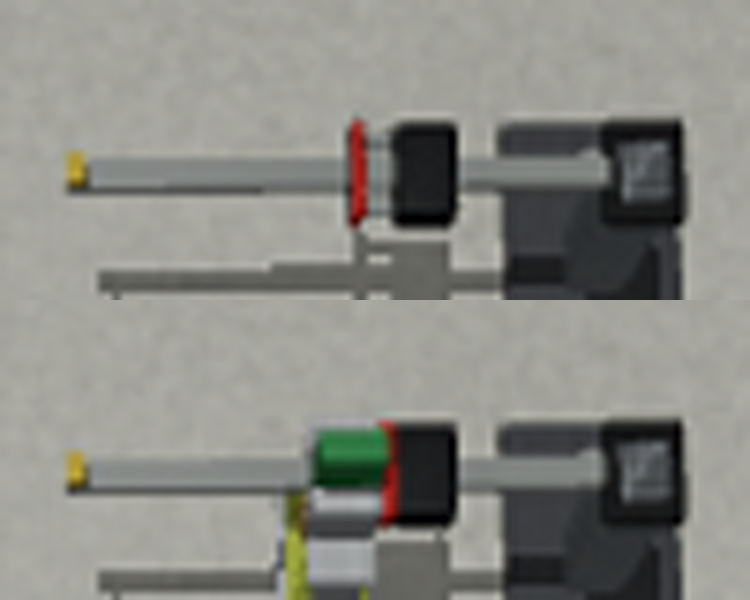

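The plate moved 4.2 px, or about 12–13 mm, and sits flush on the collar: fully in. The carrier hangs straight. Handing in.

```bash
python3 -c "
from h import *
print(ticket.sign_off()); print(status.sense()['t'])"
```

```text
the job is handed in; nothing more can be done
None
the job is handed in; nothing more can be done
```

The yellow-green carrier now hangs released on the next rail, holding the red plunger fully in. I handed the job in at about 21 s of the 64 s allowed; the sign-off gave no verdict.

- **What I did:** I gripped the tab and slid the carrier to rail A's stop. Contact came where I predicted, with about 6.5 N on the stop. I then lifted it 22 mm, carried it over both lips and let it down on rail B. I slid it against the plunger until the hard stop answered at about 5.6 N, set it down and let go.
- **Plunger:** the top view shows the red plate moved about 12–13 mm and flush against the collar, which matches full travel.
- **Carrier:** it looks upright in the pictures. The last readings show the arm clear of it, with about zero force.
- **One disagreement:** the green blob in the last top picture sits about 6 mm toward the robot from the bar's middle. I put this down to the tab's near side face being in the mask. At release the tool, which held the tab, was within about 1 mm of the bar line.
- **Not measured:** I did not measure the pink carrier or the bystanders again afterwards. No unexpected contact force showed in the readings after each move.

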